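# Pop out the stock dolly's drawbar and hold it fully extended

## Task

Get the little stock dolly ready to tow: press its pedal right down to its stop so that the drawbar handle springs out to its first stop, then grip the handle so that its side button is squeezed in, and pull the drawbar straight out to its second stop, as far as it goes. The drawbar is sprung, so finish while still holding the handle, button squeezed, at full extension. Leave the urn, the tissue box and the bowl beside the dolly where they are.

Things in the scene. Friction and masses are not known exactly. Their poses are not given: they have to be found in the camera images.
- dolly: Low four-wheeled plywood dolly, chocked, does not move. Deck 320 deep x 420 wide, top 75 high; two boxes fixed at its rear (145 high). Origin on the table under the middle of its front edge; x from front edge to rear (away from the robot), y left along the edge, z up. Mid front edge: a grey housing 70 wide, 70 deep, top 140 high, from whose mouth the drawbar comes out along -x.
- drawbar (a joint): Drawbar travel out of the housing along dolly -x, m: 0 stowed (caught), 0.050-0.053 first stop, 0.150 second stop (hard). The pedal frees it at about 0.20 rad; a spring (70 N/m) pushes it to the first stop in half a second. It goes farther only with the button squeezed, against up to 7 N. Let go there, it runs back, perhaps catching 18 mm beyond the first stop until squeezed again.
- drawbar_grip (a point): Centre of the drawbar's black handle: 105 mm above the table at dolly y = 0; dolly x = +10 stowed (front 30 mm shows), -40 to -43 at the first stop, -140 at the second. A level block 70 long (dolly x) x 30 wide (y) x 36 high, with a front end cap 8 thick, 36 wide, 42 high; an 18 mm steel rod behind. Grip it from above, fingers to its left and right.
- grip_button (a joint): Button in the right side (dolly -y face) of the handle: a grey pad 40 long x 22 high, centred on that face, 6.5 mm proud. Value in m: 0 out, 0.006 fully in; above 0.0045 the drawbar can pass the first stop. 3 N starts it, 8 N pushes it fully in. Closing a gripper across the handle presses it.
- pedal (a joint): Angle of the spring pedal, rad: 0 up (rest), 0.25 fully down at its stop; springs back up when released. Hinge along dolly y at dolly x = +50, z = 85 mm. About 5 N on the tread starts it, 10 N holds it at its stop (up to 16 N if the fingers rub as the tread swings).
- pedal_tread (a point): Middle of the top of the pedal's rubber-covered tread, a plate 60 x 60 mm in front of the dolly, 150 mm left of the drawbar: at dolly (-45, +150, 127) mm when up, (-52, +150, 102) fully down. At rest it slopes 0.125 rad up towards the robot; fully down, 0.125 rad down.
- urn: Bystander: a loose turned dark-wood lidded urn, 76 mm across, 136 high, standing to the right of the drawbar. Origin at the centre of its foot.
- tissue_box: Bystander: a loose wooden box with a round hole in its top, 116 x 136 x 70 mm, on the table to the left of the pedal. Origin at the centre of its underside.
- bowl: Bystander: a loose light-wood bowl, 100 mm across, 50 high, on the table to the right of the urn. Origin at the centre of its underside.

How it is judged (in metres and radians):
On the way, in this order (a step that is already met when the one before it is completed fails the run):
1. the pedal is pressed down to its stop (value of joint pedal above 0.225 rad), for 0.1 s.
2. the drawbar is gripped with its button squeezed and pulled out to its second stop (value of joint drawbar above 0.142 m and value of joint grip_button above 0.004 m and contact force between the fingers and drawbar above 3 N), for 0.3 s.
At the end, for the whole second after the job is handed in: The program ends holding: the drawbar is within 8 mm of its second stop (joint above 0.142 m), its button is squeezed at least 4 mm in and the fingers press on the drawbar with more than 3 N (all of step 2); the arm keeps its last pose, push and grip.
It fails at once if the urn, the tissue box or the bowl is moved more than 30 mm (distance of any of urn, tissue_box, bowl from where it was at the start of the episode above 0.03 m).
It also fails if it takes over 45 s, if anything falls off the work surface, if the arm or the gripper's body presses on something with over 40 N, if the wrist force passes 120 N, or if a joint passes its speed limit or range.

## Robot

A 6-joint arm with a two-finger parallel gripper is mounted at the origin on the work surface. World frame = base frame: x ahead of the robot, y to its left, z up, the work surface at z = 0. Lengths are in mm, angles in rad, forces in N, time in s.
With the tool pointing down it reaches from about 350 to 975 mm from the base axis. Payload 7.1 kg.
Tool frame: the origin (TCP) lies on the front face of the gripper's body, between the roots of the fingers; the fingertips stand 80 mm ahead of it and the grasp point (between the pads) lies 61 mm ahead of it (env.tips_ahead is the distance from the TCP to the fingertips, in mm); z points along the fingers, y is the direction in which the jaws open and shut (so a half turn about z gives the same grasp; the last joint's range is limited). The gripper opens to 88 mm and grips with 3 to 60 N. Pads are 20 mm wide; open, the fingers measure 115 mm over their backs; the gripper's body (75 mm by 178 mm) begins 61 mm behind the grasp point.
Start: joints at [-1.188, 0.423, 1.63, -0, 1.089, -0.019], TCP at [244.438, -575.2, 302.675] pointing down, gripper open.
Joint ranges: [-3, 3], [-0.9, 2.11], [0.09, 2.58], [-1.31, 4.45], [0.11, 2.69], [-2.54, 2.54]. Speed limits (rad/s): [2.39, 2.39, 3.01, 3.14, 3.14, 3.14].

## Interface

Orientations are given as a unit quaternion [x, y, z, w].
In Python, from station import env, set_gripper, viewer, workorder gives the robot as it stands. Calls block until the motion is done:
- env.reach(position, orientation): joint-space move of the TCP to a pose.
- env.move_l(position, rot=None, rate=150, f_stop=None): straight line of the TCP; rot=None keeps the orientation; rate is the mean speed in mm/s. With f_stop (N) it stops when the force on the tool has changed by that much, and returns True; else False.
- env.move_joints(angles): joint-space move.
- set_gripper(opening): finger opening in mm; the grip force is fixed at half the most; returns when the fingers have stopped.
- env.hold(seconds).
- env.ik(position, orientation): joint angles nearest the present ones, or None.
- env.read_state(): the state.
- viewer.camera(name): name is "side" or "top"; returns the picture (480x640x3 uint8, blue, green, red); there is no depth.
- viewer.camera_params(name): a dict with "fx", "fy", "cx", "cy" (pixels), "pose" (4x4, takes a point from camera to world coordinates). Camera axes: x right, y up, looking along -z (the intrinsics and any distortion apply to the point x, -y, -z); pixel columns grow to the right and rows downward; lengths in mm; the calibration is good to about 2 mm. A picture is of the moment at which its call begins. camera_params takes no time and is no camera call.
A pose or a line that the arm cannot do raises env.IKError and nothing moves.
- workorder.sign_off(): hands the job in, once; it reports no verdict.
The state is a dict: "time_s": time; "qpos": joint angles; "dq": joint speeds; "tau": joint torques, N m; "tool_pos": TCP position; "orientation": TCP orientation; "force": force on the tool from outside, world axes, zero at the start; "wrist_torque": the same for the moment, N m; "width": finger opening in mm.
Only numpy, scipy, OpenCV 4.12 (cv2) and the standard library are available. Lean on these libraries where they do the work, as an engineer would, in place of code of your own. Each camera call takes 0.05 s, during which the arm holds its last target.

## Working session

There is one attempt and no reset: what is moved stays moved. The work goes in short steps, each a Python script; the robot and the scene stay as the last script left them, time stands still between calls to the robot, and variables do not carry over. Pictures are saved under pics/ and viewed, and the job is handed in when it is done.

```bash
ls; mkdir -p pics; python3 - <<'E'
from station import env,viewer
import cv2,numpy as np
for n in("side","top"):
    cv2.imwrite(f"pics/a_{n}.png",viewer.camera(n))
    p=viewer.camera_params(n);print(n,{k:(np.round(v,3).tolist() if hasattr(v,'__len__') and not isinstance(v,str) else v) for k,v in p.items()})
s=env.read_state();print(s)
E
```

```text
pics
side {'fx': 615.4917583272294, 'fy': 615.4917583272294, 'cx': 323.1508270638515, 'cy': 249.27360439236512, 'pose': [[-0.993, 0.075, -0.088, 383.599], [-0.116, -0.632, 0.766, 1276.749], [0.002, 0.771, 0.637, 1153.902], [0.0, 0.0, 0.0, 1.0]]}
top {'fx': 468.36636543425425, 'fy': 468.36636543425425, 'cx': 314.5038524669214, 'cy': 235.74090154035875, 'pose': [[-0.015, 0.998, -0.062, 443.787], [-1.0, -0.015, -0.0, 1.997], [-0.001, 0.062, 0.998, 1350.517], [0.0, 0.0, 0.0, 1.0]]}
{'time_s': 0.1, 'qpos': array([-1.18798853e+00,  4.23769284e-01,  1.63059970e+00, -1.38814834e-05,
        1.08859868e+00, -1.90093281e-02]), 'dq': array([-0.00065493, -0.00086485, -0.00114368,  0.00030365, -0.0001992 ,
        0.00134673]), 'tau': array([ 1.48381541e-04, -5.45616102e+01, -2.74323714e+01,  6.45027962e-02,
        1.87455013e-02, -2.06706000e-05]), 'tool_pos': array([ 244.30275569, -574.85298564,  301.98177006]), 'orientation': array([ 9.79884795e-01,  1.99562811e-01, -1.30413533e-04, -6.75048724e-04]), 'force': array([-0.16178155, -0.30135156, -0.58031297]), 'wrist_torque': array([-0.01333306,  0.01331726,  0.01682941]), 'width': 87.90158253314331}
```

View pics/a_top.png

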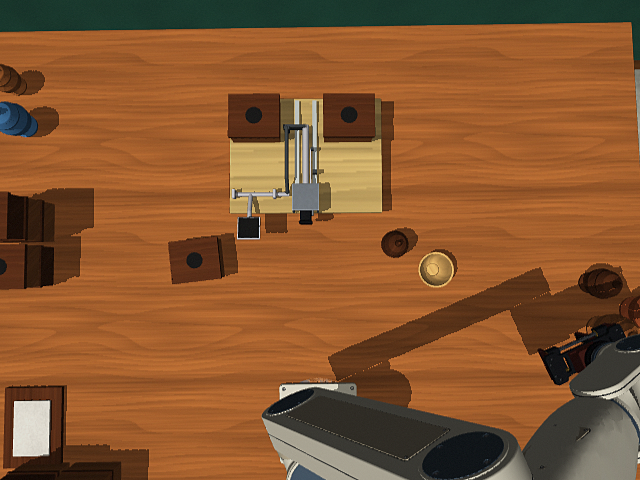

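View pics/a_side.png

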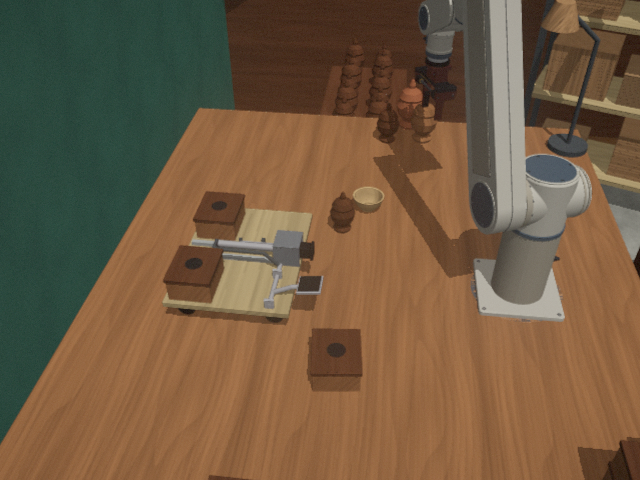

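The top view shows the tread at about (248,228), the handle at (306,217) in front of the housing at (306,197), the urn at (398,242), the bowl at (436,269) and the tissue box at (196,260). Next I'll measure these with masks and rays.

```bash
cat > h.py <<'E'
import numpy as np,cv2
from station import env,set_gripper,viewer,workorder
def ray(n,uv):
    p=viewer.camera_params(n);T=np.array(p['pose'])
    d=np.array([(uv[0]-p['cx'])/p['fx'],-(uv[1]-p['cy'])/p['fy'],-1.])
    return T[:3,3],T[:3,:3]@d
def onplane(n,uv,z):
    o,d=ray(n,uv);return o+d*(z-o[2])/d[2]
def proj(n,P):
    p=viewer.camera_params(n);T=np.array(p['pose']);c=T[:3,:3].T@(np.array(P)-T[:3,3])
    return np.array([p['cx']+p['fx']*c[0]/-c[2],p['cy']-p['fy']*c[1]/-c[2]])
def tri(a,b):
    o1,d1=ray("side",a);o2,d2=ray("top",b)
    d1=d1/np.linalg.norm(d1);d2=d2/np.linalg.norm(d2)
    s=np.linalg.lstsq(np.c_[d1,-d2],o2-o1,rcond=None)[0]
    p,q=o1+s[0]*d1,o2+s[1]*d2
    return (p+q)/2,np.linalg.norm(p-q)
E
python3 - <<'E'
from h import *
t=cv2.imread("pics/a_top.png");s=cv2.imread("pics/a_side.png")
def blobs(im,m,x0,y0,x1,y1,amin=40):
    k=np.zeros(m.shape,np.uint8);k[y0:y1,x0:x1]=m[y0:y1,x0:x1]*255
    cs,_=cv2.findContours(k,cv2.RETR_EXTERNAL,cv2.CHAIN_APPROX_NONE)
    for c in cs:
        if cv2.contourArea(c)>amin: print(cv2.contourArea(c),np.round(cv2.minAreaRect(c)[0],1),np.round(cv2.minAreaRect(c)[1],1),round(cv2.minAreaRect(c)[2],1),cv2.boundingRect(c))
print("dark top");blobs(t,t.max(2)<45,225,180,340,245)
print("dark side");blobs(s,s.max(2)<45,270,230,340,300)
hs=cv2.cvtColor(t,cv2.COLOR_BGR2HSV)
print("housing top");m=(hs[...,1]<70)&(hs[...,2]>100);blobs(t,m,280,175,330,215)
print("deck");m=(hs[...,0]>18)&(hs[...,0]<32)&(hs[...,2]>140);blobs(t,m,220,85,390,220,300)
z=np.hstack([cv2.resize(t[175:250,225:335],None,fx=4,fy=4,interpolation=2),cv2.resize(s[225:300,265:335],(0,0),fx=4,fy=4,interpolation=2)]);cv2.imwrite("pics/z.png",z);print(z.shape)
E
```

```text
dark top
359.5 [248.  227.5] [19. 20.] 90.0 (238, 218, 21, 20)
130.0 [305. 217.] [12. 12.] 90.0 (299, 211, 13, 13)
dark side
housing top
761.0 [305.  194.5] [39. 26.] 90.0 (292, 175, 27, 40)
deck
497.0 [274.5 204. ] [16. 35.] 90.0 (257, 196, 36, 17)
2782.5 [257. 175.] [54. 74.] 0.0 (230, 138, 55, 75)
4349.5 [337.5 155.5] [113.  87.] 90.0 (294, 99, 88, 114)
(300, 720, 3)
```

View pics/z.png

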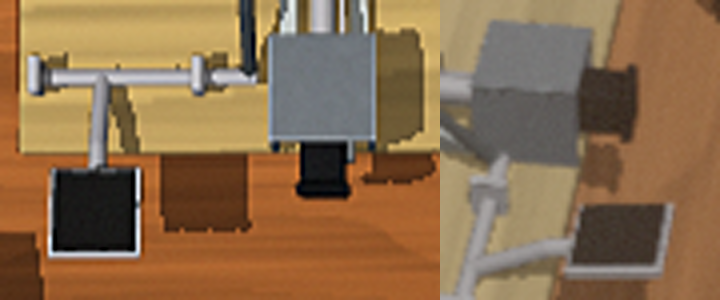

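```bash
python3 - <<'E'
from h import *
t=cv2.imread("pics/a_top.png")
# front edge of deck rows by gradient: yellow -> not
hs=cv2.cvtColor(t,cv2.COLOR_BGR2HSV)
m=(hs[...,0]>=18)&(hs[...,0]<34)&(hs[...,2]>90)
pts=[]
for u in list(range(232,257))+list(range(268,288))+list(range(330,380)):
    r=np.where(m[190:225,u])[0]
    if len(r): pts.append((u,190+r.max()+1-.5))
pts=np.array(pts)
f=np.polyfit(pts[:,0],pts[:,1],1);print("edge",f,np.std(pts[:,1]-np.polyval(f,pts[:,0])))
for r in (150,160,170,205):
    c=np.where(m[r,220:400])[0]+220;print(r,c.min(),c.max())
A=onplane("top",(230,np.polyval(f,230)),75);B=onplane("top",(381.5,np.polyval(f,381.5)),75)
d=A-B;print(A,B,np.linalg.norm(d),"yaw",np.arctan2(-d[0],d[1]),"mid",(A+B)/2)
print("tread",onplane("top",(248,227.7),127),tri((309.7,284),(248,227.7)))
print("housing L R front z140",onplane("top",(291.9,210),140),onplane("top",(319.2,210),140))
print("handle",onplane("top",(305.5,217),123))
for n,uv,z in(("urn",(398,242),110),("bowl",(436,269),50),("tissue",(196,260),70)):print(n,onplane("top",uv,z))
print(env.tips_ahead)
E
```

```text
edge [1.86139266e-02 2.05965431e+02] 3.8535470468403226
150 230 381
160 230 381
170 230 381
205 230 381
[596.14239825 232.8375327   75.        ] [ 582.00829472 -181.71704426   75.        ] 414.7954558030406 yaw -0.034081473026928745 mid [589.07534649  25.56024422  75.        ]
tread [543.22296392 176.43802191 127.        ] (array([543.35142929, 176.70311558, 125.12849772]), np.float64(0.04719972859935367))
housing L R front z140 [586.54840398  60.20432165 140.        ] [585.45738814 -10.72509534 140.        ]
handle [569.47876289  25.44931684 123.        ]
urn [ 500.48812681 -218.54779733  110.        ]
bowl [ 426.80304644 -332.43264769   50.        ]
tissue [461.54409622 327.1809189   70.        ]
80.0
```

```bash
cat >> h.py <<'E'
O=np.array([586.,25.7]);PSI=-0.014
def W(x,y,z): 
    c,s=np.cos(PSI),np.sin(PSI);return np.array([O[0]+c*x-s*y,O[1]+s*x+c*y,z])
QA=[np.cos(PSI/2),np.sin(PSI/2),0,0]
def st(l=""):
    s=env.read_state();print(l,round(s['time_s'],2),np.round(s['tool_pos'],1),np.round(s['force'],1),round(s['width'],1),np.round(s['qpos'],2))
def pic(n,f):
    cv2.imwrite(f"pics/{f}.png",viewer.camera(n))
E
python3 - <<'E'
from h import *
set_gripper(0);st("closed")
p=W(-45,150,127)+[0,0,80+110]
print(p,env.ik(p,QA),env.ik(p,[-QA[1],QA[0],0,0]))
env.reach(p,QA);st("above")
env.move_l(W(-45,150,127)+[0,0,100]);st("near")
pic("top","b_top");pic("side","b_side")
E
```

```text
closed 1.44 [ 244.4 -575.2  302.7] [0.5 0.3 0.1] 0.5 [-1.19  0.42  1.63 -0.    1.09 -0.02]
[543.10434133 176.31527966 317.        ] [ 2.93067528e-01  3.27740233e-01  1.73893614e+00 -4.44089210e-16
  1.07491628e+00  1.87786385e+00] [ 2.93067528e-01  3.27740233e-01  1.73893614e+00 -4.44089210e-16
  1.07491628e+00 -1.26372880e+00]
above 4.29 [543.3 175.7 317. ] [ 0.2 -0.   0.6] 0.7 [ 0.29  0.33  1.74 -0.    1.07  1.88]
near 5.04 [543.6 176.3 227.6] [-0.3  1.1 -0.4] 0.8 [0.29 0.44 1.8  0.   0.89 1.88]
```

View pics/b_side.png

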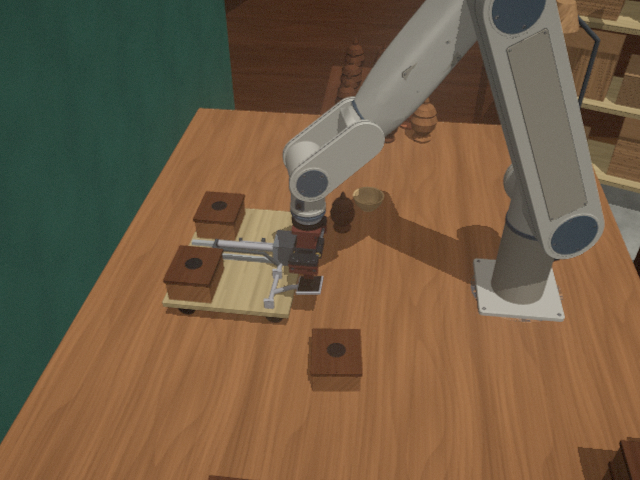

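```bash
python3 - <<'E'
from h import *
print(proj("side",W(-45,150,147)),proj("side",W(-45,150,127)),proj("side",W(-45,150,227)))
s=cv2.imread("pics/b_side.png");t=cv2.imread("pics/b_top.png")
cv2.imwrite("pics/b_z.png",np.hstack([cv2.resize(s[215:315,250:350],None,fx=4,fy=4),cv2.resize(t[160:260,200:300],None,fx=4,fy=4)]))
E
```

```text
[309.70319016 277.29547253] [309.80192889 283.33998244] [309.29085248 252.05330805]
```

View pics/b_z.png

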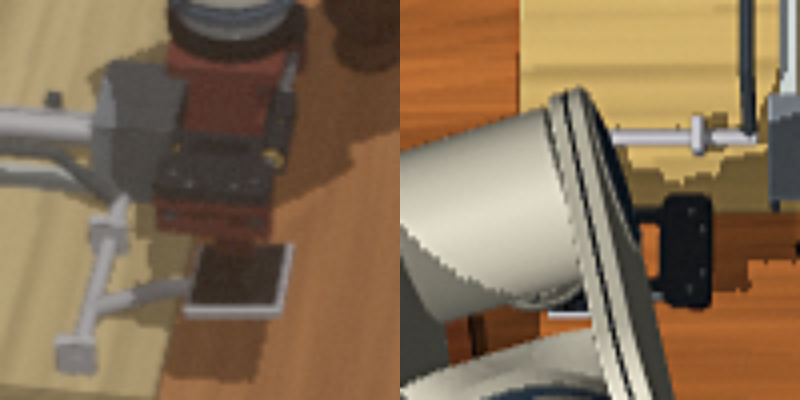

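The gripper body hides the fingers, but the projected tip at (310,277) sits above the tread at (310,284). I'll press now.

```bash
python3 - <<'E'
from h import *
r=env.move_l(W(-46,150,118)+[0,0,80],rate=25,f_stop=3.5);st(f"contact {r}")
z=env.read_state()['tool_pos'][2]
r=env.move_l(W(-54,150,94)+[0,0,80],rate=25,f_stop=22);st(f"press {r}")
env.hold(.4);st("hold")
pic("side","c_side");pic("top","c_top")
E
```

```text
contact True 5.92 [542.  176.3 207.2] [-1.4  0.3  2.4] 0.6 [0.29 0.47 1.82 0.   0.85 1.88]
press True 6.91 [535.1 176.5 183.2] [-4.2 -0.3 13.8] 0.5 [0.3  0.5  1.84 0.   0.8  1.88]
hold 7.31 [535.1 176.5 183.3] [-3.7 -0.8 12.4] 0.4 [0.3  0.5  1.84 0.   0.8  1.88]
```

```bash
python3 - <<'E'
from h import *
s=cv2.imread("pics/c_side.png");t=cv2.imread("pics/c_top.png")
cv2.imwrite("pics/c_z.png",np.hstack([cv2.resize(s[215:315,250:350],None,fx=4,fy=4),cv2.resize(t[160:260,220:320],None,fx=4,fy=4)]))
E
```

```text
(no output)
```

View pics/c_z.png

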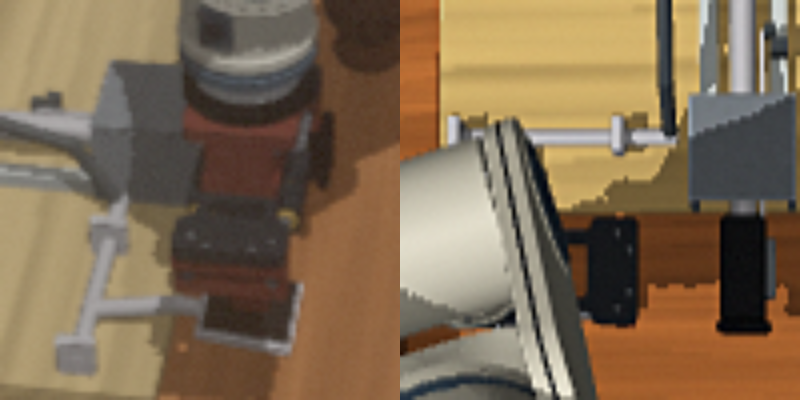

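The handle has sprung out to the first stop; in the top crop it lies at (745,270). I'll push a little further to confirm the pedal is at its stop.

```bash
python3 - <<'E'
from h import *
for i in range(3):
    p=env.read_state()['tool_pos'];r=env.move_l(p+[-.3,0,-4],rate=20,f_stop=20);env.hold(.15);st(f"press {r}")
    if env.read_state()['force'][2]>25: break
env.hold(.3);st("hold")
E
```

```text
press True 7.77 [535.1 176.5 183.1] [-5.9 -2.4 16.9] 0.1 [0.3  0.5  1.84 0.   0.8  1.88]
press True 8.12 [535.1 176.5 183.1] [-5.7 -1.2 16.8] 0.4 [0.3  0.5  1.84 0.   0.8  1.88]
press True 8.48 [535.1 176.5 183. ] [-4.3 -1.6 16.3] 0.1 [0.3  0.5  1.84 0.   0.8  1.88]
hold 8.78 [535.1 176.5 183.1] [-4.4 -1.1 16.9] 0.2 [0.3  0.5  1.84 0.   0.8  1.88]
```

The force rises with no further motion, so the pedal is hard on its stop. Now I'll lift and go above the handle.

```bash
python3 - <<'E'
from h import *
p=env.read_state()['tool_pos'];env.move_l([p[0],p[1],260],rate=150)
env.move_l(W(-41,100,260),rate=200)
pic("top","d_top")
set_gripper(88)
env.move_l(W(-41,-0.3,250),rate=200);st("above")
pic("side","d_side")
t=cv2.imread("pics/d_top.png")
cv2.imwrite("pics/d_z.png",cv2.resize(t[190:265,230:340],None,fx=6,fy=6))
for x in(-6,-76,-84):
  for y in(-15,15): print(x,y,(proj("top",W(x,y,123))-[230,190])*6)
E
```

```text
above 11.94 [545.1  26.2 250.1] [ 0.2  0.6 -0.5] 87.6 [ 0.03  0.38  1.84 -0.    0.92  1.61]
-6 -15 [486.07176534 138.10335659]
-6 15 [417.73183021 138.19663964]
-76 -15 [486.19368422 297.34610055]
-76 15 [417.61360932 297.43475555]
-84 -15 [486.20767239 315.61655968]
-84 15 [417.60004544 315.70468146]
```

View pics/d_z.png

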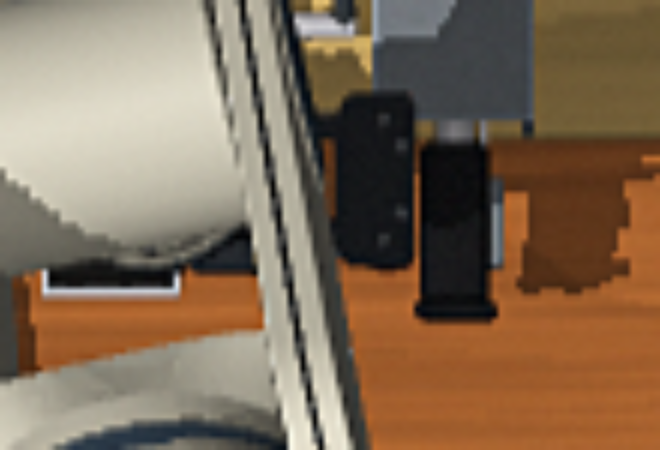

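View pics/d_side.png

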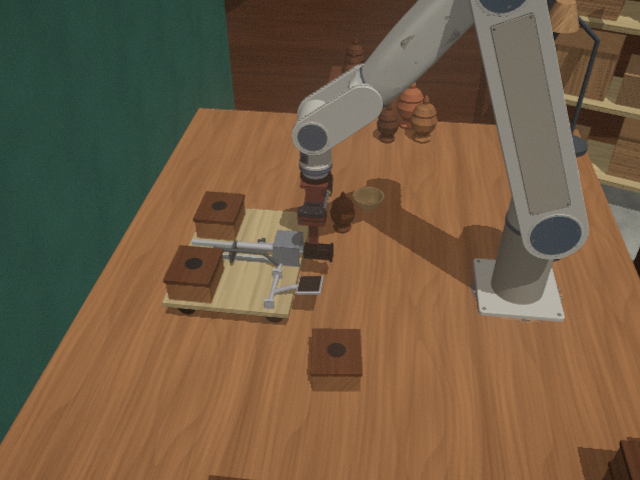

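The handle spans crop columns 420–490 and ends at row 320, within about 1 mm of prediction. Its button shows on the right side at (496,222). Descending to grip.

```bash
python3 - <<'E'
from h import *
r=env.move_l(W(-42,-1.2,166),rate=100,f_stop=12);st(f"down {r}")
if not r:
    set_gripper(0);env.hold(.3);st("gripped")
pic("side","e_side")
E
```

```text
down False 12.98 [544.4  25.2 166.5] [ 0.6  0.3 -0.4] 87.6 [ 0.02  0.51  1.89 -0.    0.75  1.61]
gripped 14.21 [544.   25.8 166. ] [ 0.4  6.4 -0.2] 30.3 [0.03 0.51 1.89 0.   0.75 1.61]
```

Width 30.3 mm means the button is fully in (30 mm handle plus 0.5 mm pad). Now the pull.

```bash
python3 - <<'E'
from h import *
r=env.move_l(W(-42-85,-1.0,166),rate=60,f_stop=25);st(f"pull1 {r}")
if not r:
    r=env.move_l(W(-42-112,-1.0,166),rate=30,f_stop=14);st(f"pull2 {r}")
env.hold(.5);st("hold")
pic("side","f_side");pic("top","f_top")
E
```

```text
pull1 False 15.82 [460.2  26.8 166. ] [ 5.6  3.3 -6.5] 30.3 [0.03 0.42 2.07 0.   0.66 1.62]
pull2 True 16.43 [445.9  27.  166.2] [ 6.4  0.7 -5.8] 30.0 [ 0.03  0.4   2.1  -0.    0.63  1.62]
hold 16.93 [446.4  27.  166.2] [ 5.5 -0.4 -4.8] 30.1 [ 0.03  0.4   2.1  -0.    0.63  1.62]
```

View pics/f_side.png

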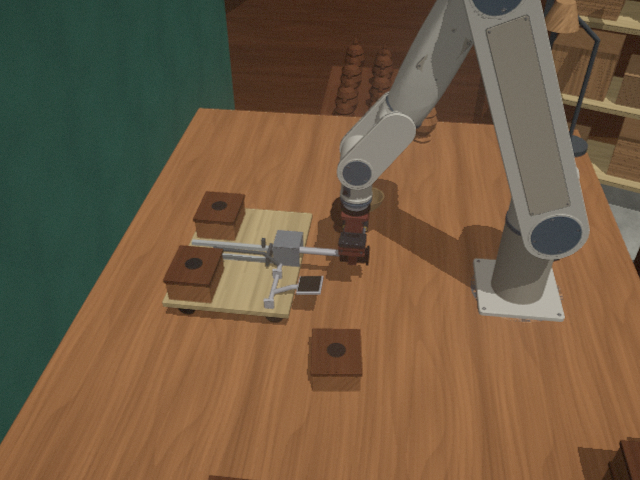

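View pics/f_top.png

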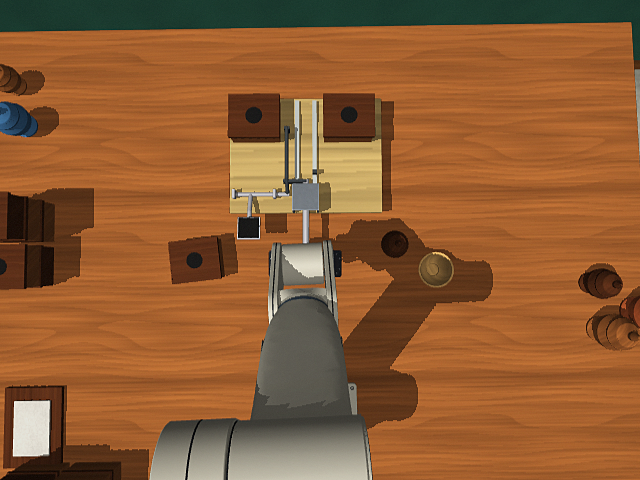

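The drawbar is out about 98 mm beyond the first stop, the arm is still holding, and the urn (395,243), bowl (436,269) and tissue box (196,260) look unmoved. I'll push a bit further to tell whether this is the hard stop.

```bash
python3 - <<'E'
from h import *
for i in range(3):
    p=env.read_state()['tool_pos'];r=env.move_l([p[0]-4,p[1],166.2],rate=20,f_stop=14);env.hold(.2);st(f"pull {r}")
    if env.read_state()['force'][0]>16: break
env.hold(.5);st("hold")
pic("side","g_side");pic("top","g_top")
a=cv2.imread("pics/a_top.png");g=cv2.imread("pics/g_top.png");a2=cv2.imread("pics/a_side.png");g2=cv2.imread("pics/g_side.png")
c=lambda im:cv2.resize(im,None,fx=4,fy=4)
cv2.imwrite("pics/g_z.png",np.vstack([np.hstack([c(a[215:290,370:460]),c(g[215:290,370:460])]),np.hstack([c(g2[220:280,280:370]),c(g[195:255,270:360])])]))
E
```

```text
pull True 17.44 [446.   27.  166.2] [ 6.4  0.6 -5.1] 30.7 [ 0.03  0.4   2.11 -0.    0.63  1.62]
pull True 17.85 [445.7  27.  166.2] [ 6.2  0.5 -3.8] 30.3 [ 0.03  0.4   2.11 -0.    0.62  1.62]
pull True 18.26 [445.3  27.  166.3] [ 5.4 -0.4 -4.3] 30.1 [ 0.03  0.39  2.11 -0.    0.62  1.62]
hold 18.76 [445.4  27.  166.3] [ 5.3 -0.5 -6. ] 30.2 [ 0.03  0.39  2.11 -0.    0.62  1.62]
```

View pics/g_z.png

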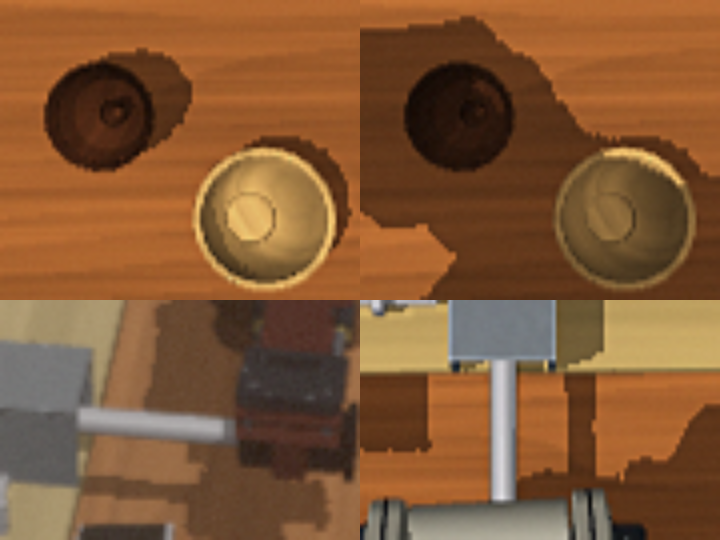

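```bash
python3 - <<'E'
from h import *
for x in(-80,-180): print(x,[np.round((proj("side",W(x,0,z))),1) for z in(84,126)])
d=cv2.imread("pics/d_side.png");g=cv2.imread("pics/g_side.png")
c=lambda im:cv2.resize(im,None,fx=8,fy=8)
cv2.imwrite("pics/h_z.png",np.hstack([c(d[230:280,295:345]),c(g[230:280,330:380])]))
E
```

```text
-80 [array([331.1, 258.6]), array([331.3, 246.5])]
-180 [array([368.4, 261.8]), array([369.2, 249.7])]
```

View pics/h_z.png

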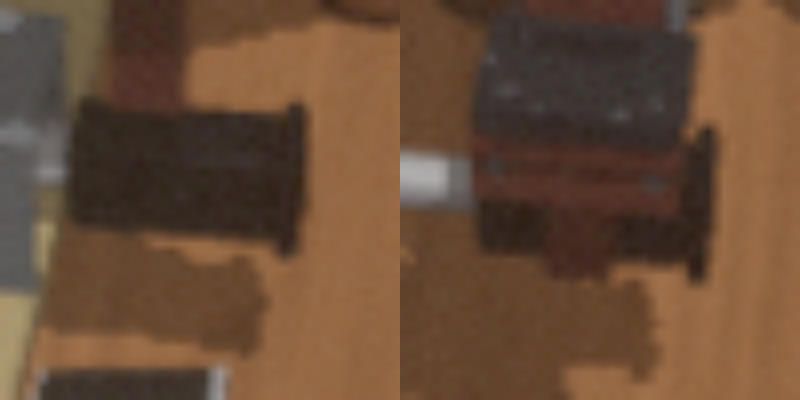

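The end cap front edge moved from column 332.9 to 369.3, about 98 mm of travel from the first stop. The drawbar is therefore at about 0.149 m, and the fingers still hold it at 30.2 mm width. Signing off.

```bash
python3 - <<'E'
from h import *
st("before");workorder.sign_off()
try: st("after")
except Exception as e: print(e)
E
```

```text
before 18.86 [445.3  27.  166.3] [ 7.   0.3 -4.6] 30.1 [ 0.03  0.39  2.11 -0.    0.62  1.62]
the job is handed in; nothing more can be done
the job is handed in; nothing more can be done
```

The dolly is ready to tow and the job is handed in at 18.9 s. I pressed the pedal to its stop, gripped the sprung-out handle with its button squeezed, and pulled the drawbar out to its second stop. The arm is still holding it there. Sign-off gives no verdict.

- **Pedal:** at the bottom, extra pushing raised the force to about 17 N with no further movement. The pictures showed the handle sprung out to its first stop.
- **Drawbar:** the arm moved 98.6 mm from the first stop, and the handle's end cap moved about 98 mm in the side view. The second stop is 97–100 mm further out, so the drawbar should be at about 0.149 m. More pulling tripped the force limit within about 0.4 mm each time, so it is at the hard stop.
- **Grip:** the final opening was 30.1 mm on the 30 mm handle, which means the button is fully in.
- **Bystanders:** the urn, bowl and tissue box appear at the same places in the top view as at the start.

**Doubts:** after each extra pull the holding force settled back to about 5–7 N, roughly the spring's pull, so the arm is not pressing hard against the stop. About 1 mm of creep over those pulls could be small finger slip, well inside the 8 mm tolerance.

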